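Blow off the bushings and gather them in the red corner of the tote

ROBOT

A 7-joint arm with a two-finger parallel gripper is mounted at the origin on a cart in front of the work surface, level with it; the furniture and walls round the work are solid. World frame = base frame: x ahead of the robot, y to its left, z up, the work surface at z = 0. Lengths are in m, angles in rad, forces in N, time in s.
With the tool pointing down it reaches from about 0.425 to 0.825 m from the base axis. Payload 3.6 kg.
Tool frame: the origin (TCP) lies on the centre line of the jaws, within the pads' length; the fingertips stand 22 mm ahead of it and the grasp point (between the pads) lies 3 mm ahead of it; z points along the fingers, y is the direction in which the jaws open and shut (so a half turn about z gives the same grasp; the last joint's range is limited). The gripper opens to 85 mm and grips with 20 to 120 N. Pads are 22 mm wide; open, the fingers measure 114 mm over their backs; the gripper's body (76 mm by 85 mm) begins 54 mm behind the grasp point. The pads swing forward as they close: fully open they stand 13 mm farther back than shut.
Start: joints at [-1.325, 0.615, -0.013, 1.423, 0.008, 1.103, -0.04], TCP at [0.175, 0.626, 0.253] pointing down, gripper open.
Joint ranges: [-3.12, 3.12], [-0.3, 2.06], [-1.34, 1.32], [0.26, 2.42], [-1.36, 4.5], [0.01, 1.98], [-2.84, 2.84]. Speed limits (rad/s): [2.79, 2.79, 3.14, 3.14, 3.14, 3.14, 3.14].

INTERFACE

Orientations are given as a unit quaternion [w, x, y, z].
In Python, from workcell import ctrl, camera gives the robot as it stands.
- The arm moves only by the tool send_rows, never from a script. Its argument "commands" is a list of rows, each a list of 2 entries, a list of its own where there are three numbers: the shift along the tool's x, y, z in cm, then the turn, a rotation vector about the tool's x, y, z in degrees. A call has 1 to 10 rows; each row is the pose to reach, as a shift and turn from the pose commanded when the call began, along the tool's axes at that moment; what a row does not reach only later rows make up. A row lasts 1/8 s, in which the tool goes at most 62.5 mm and 10.7 degrees, less where a joint would pass 70% of its speed; a pose out of reach is approached as far as the arm can. A call with a gripper value outside its range is refused whole. "jaw" is the finger opening in cm, from 0 to 8.54, set as the call begins (left out, the last holds). The fingers move at their own pace and stop on an object; "grip_force" is the grip in N (left out, the last holds). Time passes only in rows, so rows that repeat a pose let the fingers close. It gives the time, the measured TCP pose, the force and the opening at its end, in the units of the state.
- ctrl.get_obs(): the state, without advancing time (a new reading comes with each control period).
- camera(name): name is "scene" or "top"; returns a dict with "frame" (384x512x3 uint8, blue, green, red), "fx", "fy", "cx", "cy" (pixels), "camera_from_world" (4x4, takes a point from world to camera coordinates). Camera axes: x right, y up, looking along -z (the intrinsics and any distortion apply to the point x, -y, -z); pixel columns grow to the right and rows downward; lengths in m; the calibration is good to about 2 mm. A picture is of the moment at which its call begins. There is no depth.
- ctrl.close_job(): hands the job in, once; it reports no verdict.
The state is a dict: "t": time; "joints": joint angles; "joint_velocities": joint speeds; "effort": joint torques, N m; "tcp_pos": TCP position; "tool_rot": TCP orientation; "ft_force": force on the tool from outside, world axes, zero at the start; "torque": the same for the moment, N m; "gripper_width": opening from 0.0 (shut) to 1.0 (fully open).
Only numpy, scipy, OpenCV 4.12 (cv2) and the standard library are available. Lean on these libraries where they do the work, as an engineer would, in place of code of your own. Each camera call takes 0.05 s, during which the arm holds its last target. There are 200 camera calls.

TASK

Blow the dust off the bushings: press the red cap of the air-duster can fully down and let it spring back up. Then pick the grey tote up by its black handle bar, well clear of the bench, and tilt it by about 30 degrees with its red corner lowest, so that all four bushings slide together into the red corner. Finish while holding the tote still in the air like that, and leave the things around it where they are.

Things in the scene. Friction and masses are not known exactly. Their poses are not given: they have to be found in the camera images.
- tote: Loose open grey plastic parts tote, 180 x 130 mm outside (x by y), walls 45 mm high, walls and floor 3 mm thick with smooth low-friction surfaces (a steel part starts to slide at 6 to 8 degrees), 0.2 to 0.4 kg. Origin: centre of the underside; z up, x along its length. A black handle bar runs along its x axis above the middle, carried by an upright at either end. The corner at -x, +y is covered in red outside; the others are grey.
- tote_grip (a point): Middle of the tote's handle bar, 95 mm above the tote's underside. The bar is straight along the tote's x axis, 16 mm wide (y), 18 mm tall (z), 172 mm free length; axes as the tote's.
- red_corner_in (a point): Inside bottom corner of the red corner: where the inner floor and the two inner walls meet, at (-87, +62, 3) mm in the tote's frame.
- red_corner_under (a point): Outside bottom corner of the red corner, at (-90, +65, 0) mm in the tote's frame: the lowest point of the tote when the red corner is lowest.
- bushing_0: Steel bushing lying flat loose on the tote's floor: a ring 18 mm across, 8 mm bore, 10 mm high, 16 g. Origin: centre of its underside.
- bushing_1: Second steel bushing, same as bushing_0.
- bushing_2: Third steel bushing, same as bushing_0.
- bushing_3: Fourth steel bushing, same as bushing_0.
- duster: White air-duster can with a green band, 54 mm across, standing fixed in a dark steel bench stand with a 110 x 90 mm foot and a post behind it (+x); it cannot move. Origin: centre of the foot's underside. Its cap's top is 186 mm above the bench; a thin orange straw sticks out 65 mm from the cap's middle towards +y, below the cap's top.
- cap (a joint): Travel of the can's round red sprung cap (28 mm across), straight down: 0 = up, 0.006 m = fully down. It starts to move at about 2 N, is fully down at about 6.5 N, and springs back by itself.
- cap_top (a point): Centre of the cap's flat top, 186 mm above the bench when up; moves down with the cap.
- spool: Bystander: solder reel, 60 mm across, 40 mm high, loose. Origin under its centre.
- jar: Bystander: flux jar with black lid, 52 mm across, 33 mm high, loose. Origin under its centre.
- driver: Bystander: small green screwdriver, 145 mm long along its y, 12 mm thick, loose. Origin under its centre.
There are look-alikes about, which are no part of the job. What is shaped like the duster but yellow is not meant.

How it is judged:
On the way, in this order (a step that is already met when the one before it is completed fails the run):
1. the cap is pressed down at least 4.5 mm of its 6 mm while the tote still stands where it was (value of joint cap above 0.0045 m and distance of tote from where it was at the start of the episode below 0.03 m), for 0.05 s.
2. the cap is let back up (value of joint cap below 0.0015 m), for 0.1 s.
3. the tote is held in the air, tilted with the red corner lowest (contact force between the fingers and tote above 2 N and height (world z) of red_corner_under above 0.03 m and angle between tote's own z axis and vertical above 0.3 rad and angle between tote's own x axis and vertical below 1.45 rad and angle between tote's own y axis and vertical above 1.69 rad), for 0.2 s.
At the end, for the whole second after the job is handed in: Cap up; fingers hold the tote still in the air, red corner over 30 mm above the bench, tilted 17 to 52 degrees with the red corner lowest (7 degrees or more down along both sides), touching no can or bystander; all four bushings within 70 mm of the red corner's inside (all of step 3 and value of joint cap below 0.0015 m and angle between tote's own z axis and vertical below 0.9 rad and linear speed of tote below 0.03 m/s and contact force between tote and duster below 0.2 N and contact force between tote and spool below 0.2 N and contact force between tote and jar below 0.2 N and contact force between tote and driver below 0.2 N and distance between each of bushing_0, bushing_1, bushing_2, bushing_3 and red_corner_in below 0.07 m and z of each of bushing_0, bushing_1, bushing_2, bushing_3 in the frame of tote above 0 m); the arm keeps its last pose, push and grip.
It fails at once if a loose bystander is shifted by more than 30 mm (distance of any of spool, jar, driver from where it was at the start of the episode above 0.03 m).
It also fails if it takes over 51 s, if anything falls off the work surface, if the arm or the gripper's body presses on something with over 40 N, if the wrist force passes 120 N, or if a joint passes its speed limit or range.

## Working session

There is one attempt and no reset: what is moved stays moved. The work goes in short steps, Python scripts to look and compute and a tool call to move; the robot and the scene stay as the last step left them, time stands still between calls to the robot, and variables do not carry over. Pictures are saved under pics/ and viewed, about 8 in all and at most 12, crops included, and the job is handed in when it is done.

Besides the shell and the picture viewer there is one more tool, called after "Emit:" in YAML: its name, and indented under it one key for each argument. send_rows: Moves the arm, as the interface text tells. Its arguments: {"type":"object","properties":{"commands":{"type":"array"},"jaw":{"type":"number"},"grip_force":{"type":"number"}},"required":["commands"]}

```bash
mkdir -p pics; python3 - <<'E'
from workcell import ctrl,camera
import cv2,numpy as np
o=ctrl.get_obs();print(o['t'],o['tcp_pos'],o['tool_rot'],o['gripper_width'],o['ft_force'])
for n in('scene','top'):
    c=camera(n);cv2.imwrite(f'pics/{n}0.png',cv2.resize(c['frame'],(800,600),interpolation=cv2.INTER_CUBIC));print(n,c['fx'],c['fy'],c['cx'],c['cy'],c.keys());print(np.round(c['camera_from_world'],4).tolist())
E
```

```text
0.0 [0.17490105 0.62529296 0.25213645] [-1.71000239e-04  1.35927376e-01  9.90717987e-01 -1.26102404e-03] 0.9998310329104244 [-0.02909739  0.23196079  0.41525233]
scene 408.7728911535489 408.7728911535489 261.5080959992421 195.43831363668963 dict_keys(['frame', 'fx', 'fy', 'cx', 'cy', 'camera_from_world'])
[[0.5723, -0.8198, -0.0188, -0.3281], [0.5833, 0.3908, 0.712, -0.3955], [-0.5764, -0.4185, 0.7019, -0.7915], [0.0, 0.0, 0.0, 1.0]]
top 390.6727617048605 390.6727617048605 255.18931835170662 189.87456386888485 dict_keys(['frame', 'fx', 'fy', 'cx', 'cy', 'camera_from_world'])
[[-0.027, -0.9996, 0.0091, -0.0207], [0.9977, -0.0264, 0.062, -0.5385], [-0.0618, 0.0107, 0.998, -1.2246], [0.0, 0.0, 0.0, 1.0]]
```

View pics/top0.png

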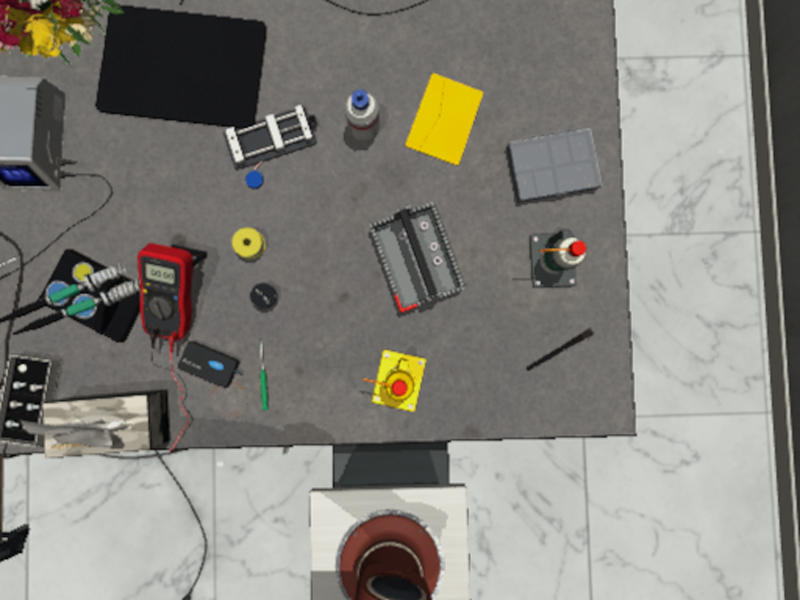

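View pics/scene0.png

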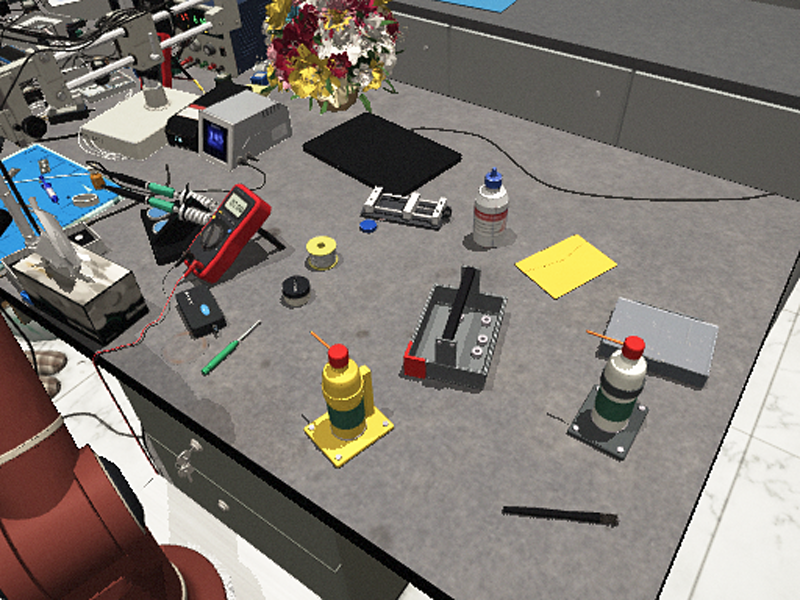

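White can with a green band on a dark foot: top (577,248), scene (633,347). Yellow look-alike: top (398,387), scene (338,355). The white one fits the description. The tote has its red corner at top (405,303). I'll enlarge the white can and the tote from both cameras.

```bash
python3 - <<'E'
import cv2,numpy as np
from workcell import camera
t=camera('top')['frame'];s=camera('scene')['frame'];np.savez('raw.npz',t=t,s=s)
# 4 crops, scale 5, 80x60 px native -> 400x300
b=[(t,(228,125)),(t,(325,135)),(s,(252,165)),(s,(360,205))]
c=[]
for im,(x,y) in b: c.append(cv2.resize(im[y:y+80 if im is s else y+80,x:x+80],(400,400),interpolation=cv2.INTER_CUBIC)[:300 if im is None else 400])
cv2.imwrite('pics/c1.png',cv2.resize(np.vstack([np.hstack(c[:2]),np.hstack(c[2:])]),(600,600),interpolation=cv2.INTER_AREA))
E
```

```text
(no output)
```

View pics/c1.png

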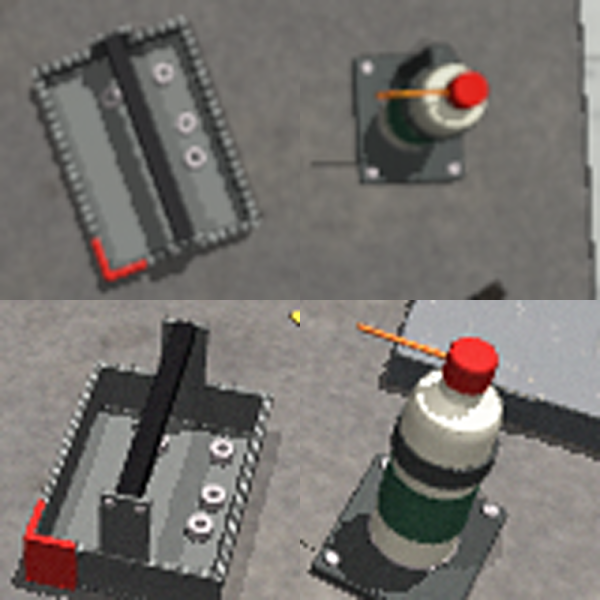

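The crop confirms the white can: red cap top at crop (468,89) in the top view and (473,352) in the scene view, with green band, orange straw and dark foot. The tote's bar runs from (118,42) to (180,237), and the red corner is at (110,278).

```bash
cat > h.py <<'E'
import numpy as np
from workcell import ctrl,camera
_c={}
def cam(n):
    if n not in _c:_c[n]=camera(n)
    return _c[n]
def ray(n,z,u,v):
    c=cam(n);T=c['camera_from_world'];d=np.array([(u-c['cx'])/c['fx'],-(v-c['cy'])/c['fy'],-1]);R=T[:3,:3]
    o=-R.T@T[:3,3];w=R.T@d;return o+w*(z-o[2])/w[2]
E
python3 - <<'E'
from h import *
np.set_printoptions(precision=4,suppress=True)
k=3.75
T=lambda x,y,z:ray('top',z,228+x/k,125+y/k)
S=lambda x,y,z:ray('scene',z,252+x/k,165+(y-300)/k)
print('cap',ray('top',.186,325+168/k,135+89/k),ray('scene',.186,360+173/k,205+52/k))
print('bar far/near',T(118,42,.104),T(180,237,.104),'scene',S(186,324,.104),S(127,493,.104))
R=np.array([T(*p,.045) for p in[(37,75),(183,20),(255,225),(110,278)]]);print(R,R.mean(0))
for d in (R[0]-R[3],R[1]-R[2],R[0]-R[1],R[3]-R[2]):print(np.linalg.norm(d),np.degrees(np.arctan2(d[1],d[0])))
print('spool jar driver yellow cap',[ray('top',z,x/1.5625,y/1.5625)[:2] for x,y,z in[(248,243,.04),(264,297,.033),(264,380,0),(398,387,.186),(368,112,.15)]])
from scipy.spatial.transform import Rotation as Ro
q=ctrl.get_obs()['tool_rot'];print(Ro.from_quat(np.r_[q[1:],q[0]]).as_matrix())
E
```

```text
cap [ 0.6051 -0.3524  0.186 ] [ 0.6039 -0.3544  0.186 ]
bar far/near [ 0.6922 -0.0512  0.104 ] [ 0.5357 -0.0958  0.104 ] scene [ 0.6947 -0.049   0.104 ] [ 0.5328 -0.1021  0.104 ]
[[ 0.678   0.0156  0.045 ]
 [ 0.7213 -0.1076  0.045 ]
 [ 0.5478 -0.1621  0.045 ]
 [ 0.5071 -0.0406  0.045 ]] [ 0.6135 -0.0737  0.045 ]
0.17989251201177786 18.21126035888201
0.1817959686687527 17.448086606476807
0.13055854997783412 109.37621351046519
0.12811242905682124 108.55430548936401
spool jar driver yellow cap [array([0.6519, 0.264 ]), array([0.5432, 0.2349]), array([0.3758, 0.2441]), array([ 0.3699, -0.0277]), array([0.873 , 0.0139])]
[[-0.963   0.2694 -0.0003]
 [ 0.2694  0.963  -0.0008]
 [ 0.     -0.0009 -1.    ]]
```

Emit:
send_rows:
  commands:
    - [[-40, -22.5, -1], [0, 0, 0]]
    - [[-40, -22.5, -1], [0, 0, 0]]
    - [[-40, -22.5, -1], [0, 0, 0]]
    - [[-40, -22.5, -1], [0, 0, 0]]
    - [[-40, -22.5, -1], [0, 0, 0]]
    - [[-40, -22.5, -1], [0, 0, 0]]
    - [[-40, -22.5, -1], [0, 0, 0]]
    - [[-40, -22.5, -1], [0, 0, 0]]
    - [[-67.7, -82.7, -1], [0, 0, 0]]
    - [[-67.7, -82.7, -1], [0, 0, 0]]
  jaw: 0
  grip_force: 20

```text
t: 1.55
tcp_pos: [0.5198, 0.1767, 0.2632]
tool_rot: [0.0, 0.135, 0.991, 0.0]
ft_force: [1.5, -0.5, -0.3]
gripper_width: 0.004
```

Emit:
send_rows:
  commands:
    - [[-22.4, -48.8, 1], [0, 0, 0]]
    - [[-22.4, -48.8, 1], [0, 0, 0]]
    - [[-22.4, -48.8, 1], [0, 0, 0]]
    - [[-22.4, -48.8, 1], [0, 0, 0]]
    - [[-22.4, -48.8, 1], [0, 0, 0]]
    - [[-22.4, -48.8, 1], [0, 0, 0]]
    - [[-22.4, -48.8, 1], [0, 0, 0]]
    - [[-22.4, -48.8, 1], [0, 0, 0]]
    - [[-22.4, -48.8, 1], [0, 0, 0]]
    - [[-22.4, -48.8, 1], [0, 0, 0]]

```text
t: 2.8
tcp_pos: [0.6018, -0.3571, 0.2522]
tool_rot: [-0.001, 0.139, 0.99, -0.001]
ft_force: [0.3, 0.6, 0.2]
gripper_width: -0.002
```

Emit:
send_rows:
  commands:
    - [[-0.2, 0.4, 2], [0, 0, 0]]
    - [[-0.2, 0.4, 3.6], [0, 0, 0]]
    - [[-0.2, 0.4, 3.6], [0, 0, 0]]
    - [[-0.2, 0.4, 3.6], [0, 0, 0]]

```text
t: 3.3
tcp_pos: [0.607, -0.3488, 0.218]
tool_rot: [0.0, 0.136, 0.991, -0.0]
ft_force: [-0.4, -0.2, 0.6]
gripper_width: 0.002
```

```bash
python3 - <<'E'
from h import *
import cv2
o=ctrl.get_obs();print(o['tcp_pos'],o['ft_force'])
s=cam('scene')['frame'][170:270,340:470];t=cam('top')['frame'][110:210,310:440]
f=lambda a:cv2.resize(a,None,fx=4,fy=4,interpolation=cv2.INTER_CUBIC)[:, :400]
cv2.imwrite('pics/p1.png',np.hstack([f(s),f(t)]))
E
```

```text
[ 0.6069814  -0.34879398  0.21796347] [-0.41008157 -0.20594205  0.63120208]
```

View pics/p1.png

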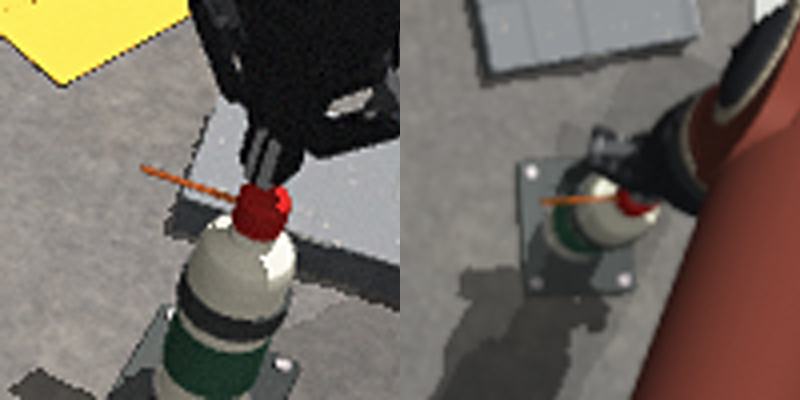

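The picture shows the closed fingertips just above the red cap (scene crop (265,190)), slightly off to +y. I'll correct that and press.

Emit:
send_rows:
  commands:
    - [[0.1, -0.45, 0.3], [0, 0, 0]]
    - [[0.1, -0.45, 0.7], [0, 0, 0]]
    - [[0.1, -0.45, 1.1], [0, 0, 0]]
    - [[0.1, -0.45, 1.4], [0, 0, 0]]
    - [[0.1, -0.45, 1.4], [0, 0, 0]]

```text
t: 4.03
tcp_pos: [0.6042, -0.3535, 0.204]
tool_rot: [-0.0, 0.136, 0.991, -0.0]
ft_force: [-2.3, -0.7, 4.5]
gripper_width: -0.002
```

Emit:
send_rows:
  commands:
    - [[0, 0, 0.2], [0, 0, 0]]
    - [[0, 0, 0.4], [0, 0, 0]]
    - [[0, 0, 0.5], [0, 0, 0]]
    - [[0, 0, 0.5], [0, 0, 0]]

```text
t: 4.53
tcp_pos: [0.6043, -0.3535, 0.2021]
tool_rot: [0.001, 0.136, 0.991, -0.001]
ft_force: [-5.8, 1.9, 14.6]
gripper_width: -0.006
```

Emit:
send_rows:
  commands:
    - [[0, 0, -1], [0, 0, 0]]
    - [[0, 0, -3], [0, 0, 0]]
    - [[0, 0, -6], [0, 0, 0]]
    - [[6.65, 27.2, -6], [0, 0, -33.5]]
    - [[6.65, 27.2, -6], [0, 0, -33.5]]
    - [[6.65, 27.2, -6], [0, 0, -33.5]]
    - [[6.65, 27.2, -6], [0, 0, -33.5]]
    - [[6.65, 27.2, -6], [0, 0, -33.5]]
    - [[6.65, 27.2, -6], [0, 0, -33.5]]
    - [[6.65, 27.2, -6], [0, 0, -33.5]]

```text
t: 5.78
tcp_pos: [0.6137, -0.0745, 0.2579]
tool_rot: [-0.0, -0.155, 0.988, -0.001]
ft_force: [-1.1, -1.5, -0.4]
gripper_width: -0.002
```

Emit:
send_rows:
  commands:
    - [[0, 0, 3], [0, 0, 0]]
    - [[0, 0, 7], [0, 0, 0]]
    - [[0, 0, 7], [0, 0, 0]]
    - [[0, 0, 7], [0, 0, 0]]
    - [[0, 0, 7], [0, 0, 0]]
  jaw: 8.5

```text
t: 6.4
tcp_pos: [0.615, -0.0738, 0.1903]
tool_rot: [0.002, -0.155, 0.988, -0.001]
ft_force: [-0.5, 1.1, 0.0]
gripper_width: 0.994
```

```bash
python3 - <<'E'
from h import *
import cv2
from scipy.spatial.transform import Rotation as Ro
o=ctrl.get_obs();q=o['tool_rot'];print(o['tcp_pos'],o['ft_force'],o['joints']);M=Ro.from_quat(np.r_[q[1:],q[0]]).as_matrix();print(M.round(3),np.degrees(np.arctan2(M[1,1],M[0,1])))
s=cam('scene')['frame'][110:260,240:450];t=cam('top')['frame'][100:250,200:410]
f=lambda a:cv2.resize(a,None,fx=2.6,fy=2.6,interpolation=cv2.INTER_CUBIC)[:, :400]
cv2.imwrite('pics/p2.png',np.hstack([f(s),f(t)]))
E
```

```text
[ 0.61499851 -0.07376041  0.19031503] [-0.51080347  1.14118653  0.04341946] [ 0.12806622  0.62807168 -0.0732396   1.59772792  0.05469384  0.91383577
  1.9173466 ]
[[-0.952 -0.306  0.004]
 [-0.306  0.952 -0.001]
 [-0.004 -0.002 -1.   ]] 107.82085930752086
```

View pics/p2.png

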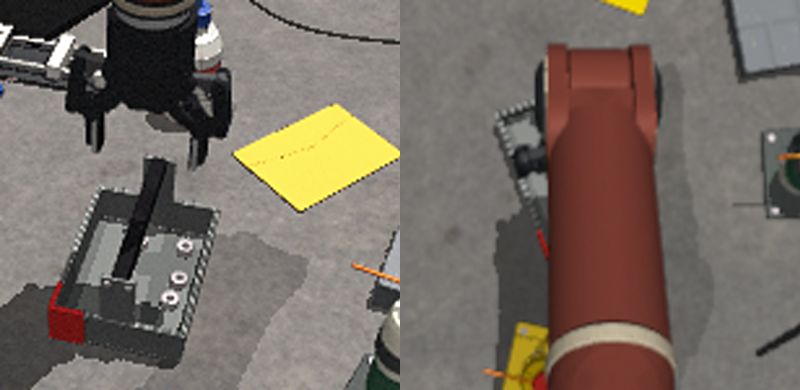

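The open fingers straddle the bar, which lies midway between them. I'll descend and grip.

Emit:
send_rows:
  commands:
    - [[0, 0, 4], [0, 0, 0]]
    - [[0, 0, 7.5], [0, 0, 0]]
    - [[0, 0, 9.2], [0, 0, 0]]
    - [[0, 0, 9.2], [0, 0, 0]]
    - [[0, 0, 9.2], [0, 0, 0]]

```text
t: 7.12
tcp_pos: [0.615, -0.0732, 0.0979]
tool_rot: [0.002, -0.155, 0.988, -0.0]
ft_force: [0.0, -0.1, -0.0]
gripper_width: 0.999
```

Emit:
send_rows:
  commands:
    - [[0, 0, 0], [0, 0, 0]]
    - [[0, 0, 0], [0, 0, 0]]
    - [[0, 0, 0], [0, 0, 0]]
    - [[0, 0, 0], [0, 0, 0]]
    - [[0, 0, 0], [0, 0, 0]]
    - [[0, 0, 0], [0, 0, 0]]
  jaw: 0
  grip_force: 100

```text
t: 7.88
tcp_pos: [0.6136, -0.0728, 0.0965]
tool_rot: [-0.0, -0.155, 0.988, 0.0]
ft_force: [-1.9, 1.3, 2.6]
gripper_width: 0.169
```

Emit:
send_rows:
  commands:
    - [[0, 0, -1], [0, 0, 0]]
    - [[0, 0, -3], [0, 0, 0]]
    - [[0, 0, -6], [0, 0, 0]]
    - [[0, 0, -9], [0, 0, 0]]
    - [[0, 0, -12], [0, 0, 0]]
    - [[0, 0, -14], [0, 0, 0]]
    - [[0, 0, -15], [0, 0, 0]]
    - [[0, 0, -15], [0, 0, 0]]
    - [[0, 0, -15], [0, 0, 0]]

```text
t: 9.0
tcp_pos: [0.6129, -0.0731, 0.2449]
tool_rot: [-0.001, -0.155, 0.988, 0.0]
ft_force: [-0.8, 0.1, -4.2]
gripper_width: 0.172
```

```bash
python3 - <<'E'
from h import *
import cv2
o=ctrl.get_obs();print(o['tcp_pos'],o['tool_rot'],o['ft_force'],o['gripper_width'],o['joints'])
s=cam('scene')['frame'][80:280,220:430]
cv2.imwrite('pics/p3.png',cv2.resize(s,None,fx=2.8,fy=2.8,interpolation=cv2.INTER_CUBIC))
E
```

```text
[ 0.61289804 -0.07314906  0.24492419] [-1.45875390e-03 -1.55336726e-01  9.87860466e-01  2.72453962e-04] [-0.80948032  0.10885804 -4.2165524 ] 0.1719844220987863 [ 0.129143    0.57225487 -0.07614813  1.53265906  0.04787155  1.04146738
  1.92351448]
```

View pics/p3.png

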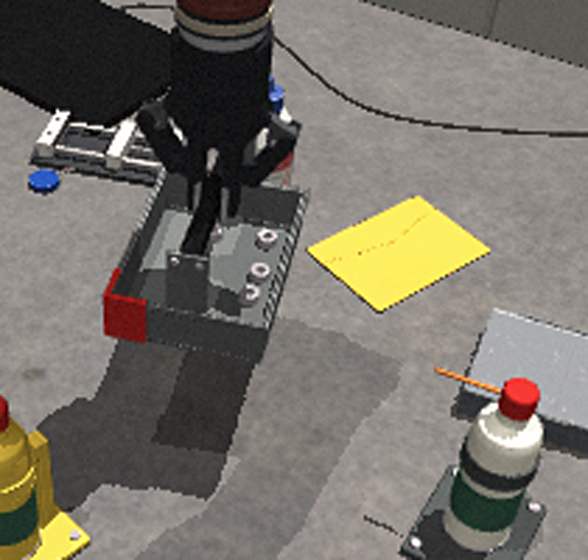

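The tote is in the air and level, the bushings are on its floor and the cap is up. I'll tilt the +y side down first, then the red corner.

Emit:
send_rows:
  commands:
    - [[0, 0, 0], [4, 0, 0]]
    - [[0, 0, 0], [8, 0, 0]]
    - [[0, 0, 0], [12, 0, 0]]
    - [[0, 0, 0], [16, 0, 0]]
    - [[0, 0, 0], [20, 0, 0]]
    - [[0, 0, 0], [22, 0, 0]]
    - [[0, 0, 0], [22, 0, 0]]
    - [[0, 0, 0], [22, 0, 0]]
    - [[0, 0, 0], [22, 0, 0]]
    - [[0, 0, 0], [22, 0, 0]]

```text
t: 10.3
tcp_pos: [0.6138, -0.0738, 0.2464]
tool_rot: [0.03, -0.152, 0.97, -0.188]
ft_force: [-0.0, -0.1, -3.6]
gripper_width: 0.17
```

```bash
python3 - <<'E'
from workcell import ctrl
from scipy.spatial.transform import Rotation as Ro
import numpy as np
q=ctrl.get_obs()['tool_rot'];R=Ro.from_quat(np.r_[q[1:],q[0]]);M=R.as_matrix();print('down deg tote -x,+y',np.degrees(np.arcsin([-M[2,0],-M[2,1]])))
# start pose and wanted final: start*[21.2,-21.2]
R0=Ro.from_quat([-.1553,.9879,0,0]);F=R0*Ro.from_rotvec([21.2,-21.2,0],degrees=True)
print((R.inv()*F).as_rotvec(degrees=True),np.degrees(np.arcsin(-F.as_matrix()[2,:2])))
E
```

```text
down deg tote -x,+y [8.90808727e-03 2.19995809e+01]
[ -0.56088332 -20.70413021   3.96367116] [20.69258639 20.69258639]
```

Emit:
send_rows:
  commands:
    - [[0, 0, 0], [0, -4, 1]]
    - [[0, 0, 0], [0, -8, 2]]
    - [[0, 0, 0], [0, -12, 2]]
    - [[0, 0, 0], [0, -16, 3]]
    - [[0, 0, 0], [-0.5, -20, 4]]
    - [[0, 0, 0], [-0.5, -20.7, 4]]
    - [[0, 0, 0], [-0.5, -20.7, 4]]
    - [[0, 0, 0], [-0.5, -20.7, 4]]
    - [[0, 0, 0], [-0.5, -20.7, 4]]
    - [[0, 0, 0], [-0.5, -20.7, 4]]

```text
t: 11.55
tcp_pos: [0.6139, -0.073, 0.2463]
tool_rot: [0.209, -0.15, 0.954, -0.153]
ft_force: [-0.4, 0.6, -4.6]
gripper_width: 0.164
```

Emit:
send_rows:
  commands:
    - [[0, 0, 0], [0, 0, 0]]
    - [[0, 0, 0], [0, 0, 0]]
    - [[0, 0, 0], [0, 0, 0]]
    - [[0, 0, 0], [0, 0, 0]]
    - [[0, 0, 0], [0, 0, 0]]
    - [[0, 0, 0], [0, 0, 0]]

```text
t: 12.3
tcp_pos: [0.6137, -0.0731, 0.2463]
tool_rot: [0.209, -0.15, 0.954, -0.153]
ft_force: [0.2, -0.7, -4.2]
gripper_width: 0.174
```

```bash
python3 - <<'E'
from h import *
import cv2
from scipy.spatial.transform import Rotation as Ro
o=ctrl.get_obs();q=o['tool_rot'];M=Ro.from_quat(np.r_[q[1:],q[0]]).as_matrix()
print(o['t'],o['tcp_pos'],o['ft_force'],o['gripper_width'],np.degrees(np.arcsin(-M[2,:2])),np.degrees(np.arccos(-M[2,2])))
# predicted pixels of tote points (rigid grasp)
G=np.array(o['tcp_pos'])+.0015*M[:,2];A=np.c_[-M[:,0],M[:,1],-M[:,2]]
P=lambda p:G+A@(np.array(p)/1e3-[0,0,.095])
c=cam('scene');T=c['camera_from_world'];pr=lambda w:(lambda k:(c['cx']+c['fx']*k[0]/-k[2],c['cy']-c['fy']*k[1]/-k[2]))(T[:3,:3]@w+T[:3,3])
print('under z',P([-90,65,0]))
x0,y0,z=250,110,5
for n,p in dict(red_top=[-90,65,45],red_under=[-90,65,0],mx_my_top=[-90,-65,45],px_my_top=[90,-65,45],px_py_top=[90,65,45]).items():
    u,v=pr(P(p));print(n,round((u-x0)*z),round((v-y0)*z))
cv2.imwrite('pics/p4.png',cv2.resize(c['frame'][y0:y0+120,x0:x0+140],None,fx=z,fy=z,interpolation=cv2.INTER_CUBIC))
E
```

```text
12.3 [ 0.61372667 -0.07313828  0.24630562] [ 0.24206535 -0.71345458 -4.1541159 ] 0.1741124352789019 [20.68718093 20.74648952] 30.018394758024208
under z [ 0.56412749 -0.06770537  0.10793057]
red_top 115 419
red_under 155 460
mx_my_top 371 410
px_my_top 424 77
px_py_top 182 106
```

View pics/p4.png

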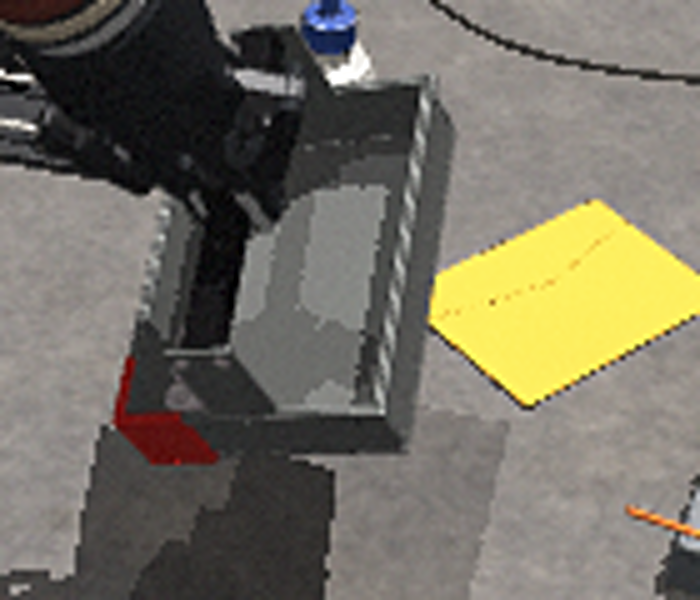

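The tote's corners lie where a rigid grasp predicts (red top (118,415) against (115,419)), so it has not slipped. The −y side is empty, and bushings show dimly near (180,395) behind the upright. I'll brighten that area, with the 70 mm circle projected.

```bash
python3 - <<'E'
from h import *
import cv2
from scipy.spatial.transform import Rotation as Ro
o=ctrl.get_obs();q=o['tool_rot'];M=Ro.from_quat(np.r_[q[1:],q[0]]).as_matrix()
G=np.array(o['tcp_pos'])+.0015*M[:,2];A=np.c_[-M[:,0],M[:,1],-M[:,2]]
P=lambda p:G+A@(np.array(p)/1e3-[0,0,.095])
out=[]
for n,(x0,y0) in dict(scene=(265,150),top=(220,110)).items():
    c=cam(n);T=c['camera_from_world']
    def pr(p):
        k=T[:3,:3]@P(p)+T[:3,3];return c['cx']+c['fx']*k[0]/-k[2],c['cy']-c['fy']*k[1]/-k[2]
    z=8 if n=='scene' else 4;w=400//z
    g=cv2.resize((255*(c['frame']/255.)**.45).astype(np.uint8)[y0:y0+w,x0:x0+w],(400,400),interpolation=cv2.INTER_CUBIC)
    a=np.linspace(-np.pi/2,0,12)
    for t in a:
        u,v=pr([-87+70*np.cos(t),62+70*np.sin(t),3]);cv2.circle(g,(round((u-x0)*z),round((v-y0)*z)),2,(0,255,0),-1)
    out.append(g)
cv2.imwrite('pics/p5.png',np.hstack(out))
E
```

```text
(no output)
```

View pics/p5.png

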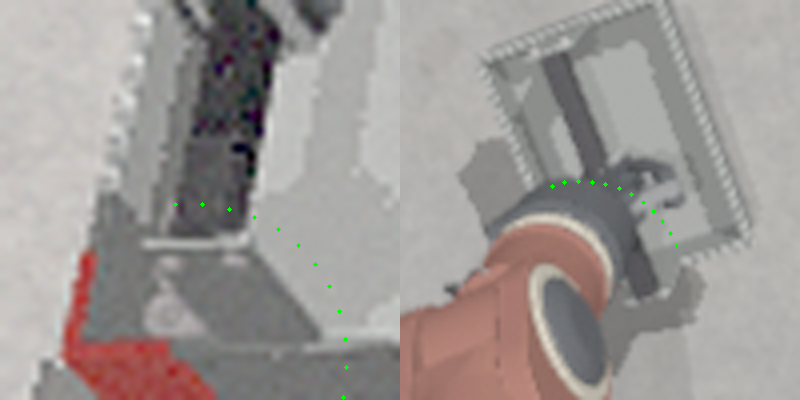

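The lone bushing at (170,312) is in the corner, and the spots at (168,262) and (235,258) are rivets on the upright. The other three are hidden. There is plenty of time, so I'll turn the tote 60° clockwise about the vertical, keeping the tilt, to look into the corner.

Emit:
send_rows:
  commands:
    - [[0, 0, 0], [2.1, 2.1, 5.2]]
    - [[0, 0, 0], [4.2, 4.2, 10.4]]
    - [[0, 0, 0], [6.4, 6.4, 15.6]]
    - [[0, 0, 0], [8.5, 8.5, 20.8]]
    - [[0, 0, 0], [10.6, 10.6, 26]]
    - [[0, 0, 0], [12.7, 12.7, 31.2]]
    - [[0, 0, 0], [14.8, 14.8, 36.4]]
    - [[0, 0, 0], [17, 17, 41.6]]
    - [[0, 0, 0], [19.1, 19.1, 46.8]]
    - [[0, 0, 0], [21.2, 21.2, 52]]

```text
t: 13.7
tcp_pos: [0.6147, -0.0717, 0.2461]
tool_rot: [0.106, 0.348, 0.901, -0.235]
ft_force: [0.2, -1.0, -3.2]
gripper_width: 0.171
```

Emit:
send_rows:
  commands:
    - [[0, 0, 0], [0, 0, 0]]
    - [[0, 0, 0], [0, 0, 0]]
    - [[0, 0, 0], [0, 0, 0]]
    - [[0, 0, 0], [0, 0, 0]]

```text
t: 14.2
tcp_pos: [0.6136, -0.0732, 0.2465]
tool_rot: [0.105, 0.347, 0.901, -0.236]
ft_force: [0.2, -0.6, -4.7]
gripper_width: 0.166
```

```bash
cat > look.py <<'E'
from h import *
import cv2,sys
from scipy.spatial.transform import Rotation as Ro
o=ctrl.get_obs();q=o['tool_rot'];M=Ro.from_quat(np.r_[q[1:],q[0]]).as_matrix()
print(o['t'],o['tcp_pos'],o['ft_force'],o['gripper_width'],np.degrees(np.arcsin(-M[2,:2])),o['joints'])
G=np.array(o['tcp_pos'])+.0015*M[:,2];A=np.c_[-M[:,0],M[:,1],-M[:,2]]
P=lambda p:G+A@(np.array(p)/1e3-[0,0,.095])
c=cam('scene');T=c['camera_from_world'];x0,y0,z=250,120,6
def pr(p):
    k=T[:3,:3]@P(p)+T[:3,3];return round((c['cx']+c['fx']*k[0]/-k[2]-x0)*z),round((c['cy']-c['fy']*k[1]/-k[2]-y0)*z)
print('under z',P([-90,65,0])[2])
g=cv2.resize((255*(c['frame']/255.)**.55).astype(np.uint8)[y0:y0+100,x0:x0+130],None,fx=z,fy=z,interpolation=cv2.INTER_CUBIC)
for t in np.linspace(-np.pi/2,0,12): cv2.circle(g,pr([-87+70*np.cos(t),62+70*np.sin(t),3]),2,(0,255,0),-1)
cv2.circle(g,pr([-87,62,3]),2,(255,0,0),-1)
cv2.imwrite(sys.argv[1],g)
E
python3 look.py pics/p6.png
```

```text
14.2 [ 0.61356527 -0.07317255  0.24645795] [ 0.21385826 -0.60491159 -4.71532221] 0.1659962906912544 [20.73861602 20.67266611] [-0.48041088  0.6518561   0.56467606  1.61563493  0.23797822  0.94778167
  0.67952758]
under z 0.10807127287275103
```

View pics/p6.png

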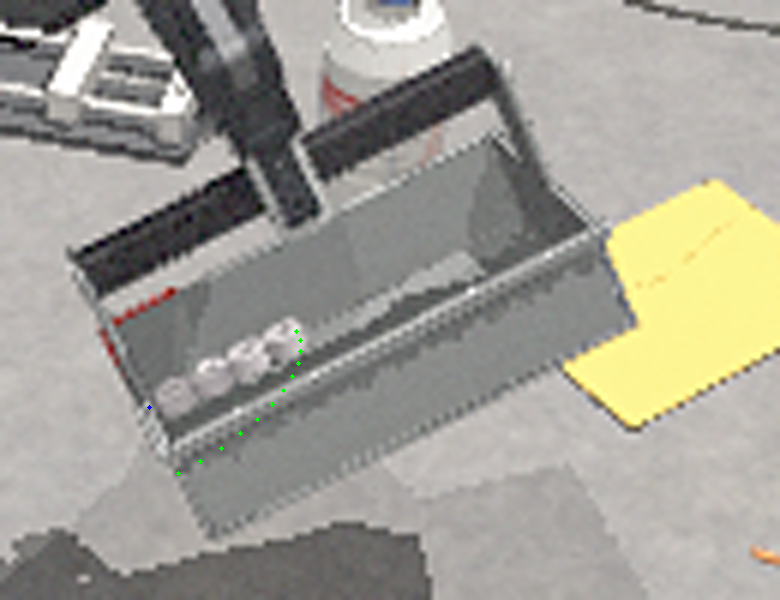

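All four bushings are in one row against the +y wall, ending in the red corner, at (172,397), (212,380), (247,360) and (283,340). I'll check that against a tight row projected numerically (ideal farthest one 63.6 mm).

```bash
cat >> look.py <<'E'
for x in range(4): print(pr([-78+18*x,53,8]),end=' ')
print(); print('70mm:',pr([-17.6,53,8]))
E
python3 look.py pics/x.png; python3 -c "
import cv2;i=cv2.imread('pics/p6.png')[290:430,130:330];cv2.imwrite('pics/p7.png',cv2.resize(i,None,fx=3.5,fy=3.5))"
```

```text
14.25 [ 0.61360433 -0.07318023  0.24645724] [-0.19731021 -0.22484701 -4.27229377] 0.16545926288121268 [20.73990031 20.67822238] [-0.48041211  0.65196995  0.56471554  1.61547398  0.23798106  0.94791575
  0.67951137]
under z 0.10806716895808804
(166, 395) (205, 376) (243, 356) (281, 336) 
70mm: (295, 329)
```

View pics/p7.png

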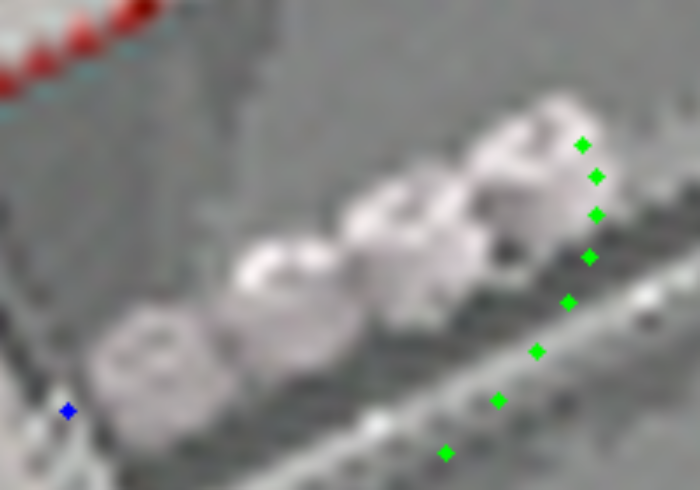

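```bash
python3 -c "
from workcell import ctrl
print(ctrl.close_job());o=ctrl.get_obs();print(o['t'],o['tcp_pos'],o['gripper_width'])"
```

```text
the job is handed in; nothing more can be done
None
the job is handed in; nothing more can be done
```

I handed the job in at about 14 s, with the tote held still in the air and all four bushings in the red corner. No verdict was reported.

- **Cap:** I pressed the white can's cap until the wrist force reached 14.6 N, well past the 6.5 N that bottoms it out. After I lifted off, a picture showed it up again.
- **Grip and tilt:** I picked the tote up by its bar and tilted it in two steps: +y side down first, then the red corner. It finished 30° over, about 20.7° down along each side. The red corner's underside was about 108 mm above the bench, and the bar had not slipped in the fingers.
- **Extra turn:** I also turned the tote 60° clockwise at the same tilt, because the handle's upright hid three of the bushings from the camera.
- **Bushings:** The last picture shows all four touching in one row along the +y wall, ending in the red corner. The farthest is about 64–66 mm from the corner against the 70 mm limit. That is the tightest margin. The row sat 5–10 pixels off its projected position in an enlarged crop, about 1–2 pixels in the original image.
- **Bystanders:** The path stayed clear of the spool, jar and driver, but I did not take a final picture to check them.

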